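# Blank the photometer

### The arm

A 6-joint arm with a two-finger parallel gripper is mounted at the origin on a cart in front of the work surface, level with it; the furniture and walls round the work are solid. World frame = base frame: x ahead of the robot, y to its left, z up, the work surface at z = 0. Lengths are in m, angles in degrees, forces in N, time in s.
With the tool pointing down it reaches from about 0.325 to 0.775 m from the base axis. Payload 5.5 kg.
Tool frame: the origin (TCP) lies on the centre line of the jaws, within the pads' length; the fingertips stand ahead of it and the grasp point (between the pads) lies 6 mm ahead of it (manip.finger_overhang is the z of the fingertips in the tool frame, in m); z points along the fingers, y is the direction in which the jaws open and shut (so a half turn about z gives the same grasp; the last joint's range is limited). The gripper opens to 85 mm and grips with 20 to 120 N. Pads are 22 mm wide; open, the fingers measure 114 mm over their backs; the gripper's body (76 mm by 85 mm) begins 54 mm behind the grasp point. The pads swing forward as they close: fully open they stand 13 mm farther back than shut.
Start: joints at [-79.853, 5.22, 70.514, -0, 104.267, -3.249], TCP at [0.139, -0.584, 0.256] pointing down, gripper open.
Joint ranges: [-164.24, 164.24], [-49.07, 125.15], [9.68, 141.18], [-86.29, 266.29], [3.28, 154.24], [-151.56, 151.56]. Speed limits (degrees/s): [147.25, 147.25, 172.46, 180, 180, 180].

### API

Orientations are given as [roll, pitch, yaw] about the fixed x, y, z axes, in that order (R = Rz(yaw) Ry(pitch) Rx(roll)).
In Python, from bench import monitor, optics, ticket, manip gives the robot as it stands.
- The arm moves only by the tool drive_tool, never from a script. Its argument "rows" is a list of rows, each a list of 3 entries, a list of its own where there are three numbers: the opening, from 0 (shut) to 1 (fully open), then the shift along the tool's x, y, z in cm, then the turn about the tool's z in degrees. In form: [[jaw, [dx, dy, dz], turn], ...]. A call has 1 to 10 rows; each row shifts and turns the commanded pose from where the row before left it, along the tool's axes as they then stand; what a row does not reach is not made up. A row lasts 1/10 s, in which the tool goes at most 50 mm and 8.59 degrees, less where a joint would pass 70% of its speed; a pose out of reach is approached as far as the arm can. A call with a gripper value outside its range is refused whole. The fingers move at their own pace and stop on an object; "newtons" is the grip in N (left out, the last holds). Time passes only in rows, so rows that do not move let the fingers close. It gives the time, the measured TCP pose, the force and the opening at its end, in the units of the state.
- monitor.state(): the state, without advancing time (a new reading comes with each control period).
- optics.capture(name): name is "scene" or "top"; returns a dict with "img" (400x640x3 uint8, red, green, blue), "mtx" (3x3 intrinsics, pixels), "k1" (the pictures are not rectified: a ray, as slopes to the right and down, at radius r is drawn at 1 + k1 r^2 times it, then the intrinsics apply), "view" (4x4, takes a point from world to camera coordinates). Camera axes: x right, y down, z forward; pixel columns grow to the right and rows downward; lengths in m; the calibration is good to about 2 mm. A picture is of the moment at which its call begins. There is no depth.
- ticket.job_done(): hands the job in, once; it reports no verdict.
The state is a dict: "clock": time; "joint_positions": joint angles; "qd": joint speeds; "effort": joint torques, N m; "eef_pos": TCP position; "eef_rot": TCP orientation; "contact_force": force on the tool from outside, world axes, zero at the start; "torque": the same for the moment, N m; "grip_width": finger opening in m.
Only numpy, scipy, OpenCV 4.12 (cv2) and the standard library are available. Lean on these libraries where they do the work, as an engineer would, in place of code of your own. Each camera call takes 0.05 s, during which the arm holds its last target. There are 200 camera calls.

### The job

Take the blank on the small bench photometer: push the cuvette that stands proud of the cell well down until it is fully home, then push the open black lid over and press it down until it clicks shut under its catch, and only then press the blue zero key on the front all the way down and let it spring back. This is all done by touch with the fingertips: do not lift the cuvette, do not press the green or the black key, and leave the cuvette rack and the vials beside the instrument standing where they are.

Things in the scene. Friction and masses are not known exactly. Their poses are not given: they have to be found in the camera images.
- photometer: bench photometer, white over grey, fixed; 186 deep (x) x 152 wide (y), level deck 64 above the desk with the cell well and the lid. Origin: centre of its underside; x points from front (robot side) to back, z up. In front the fascia slopes down towards -x (17 degrees) with display and three keys. Ahead of the lid, at x -37 to -26, a small grey catch housing stands 12.5 above the deck.
- well (a point): centre of the mouth of the cell well, at deck level (64 above the desk), 18 behind the photometer's origin; 13 x 13 hole, 37 deep, with a 2 high bezel round it. A spring plunger in its wall grips the cuvette.
- cuvette_top (a point): centre of the top of the clear cuvette, 12 x 12 x 45, upright in the well. Fully home its top is 8 above well; it starts 18 to 23 above it and stays where it is left; some 3 to 6 N push it down. Fingertips wider than the well stay clear of the deck when they press on it.
- lid_hinge (a point): middle of the lid's hinge line, 4 above the deck and 55 behind the photometer's origin; the hinge runs along the photometer's y.
- lid (a joint): lid angle, rad: 0 shut, grows as the free edge rises and swings to the back. Starts 1.7 to 1.95 (past upright, leaning away from the robot), stays where left (stiff hinge, 1 N at the free edge). Below about 0.1 a sprung roller catch resists; pressed near the free edge with some 5 N the lid clicks past about 0.05 and is held at 0.
- lid_edge (a point): middle of the lid's outer face, 6 from its free edge. The lid is a black hood, 70 wide along y, reaching 72 from the hinge line (to the front when shut); its flat outer face lies 16.5 from the hinge line square to the face: on top when shut, looking to the back when open. This point is 66 along the face from the hinge.
- zero_key (a joint): travel of the blue zero key in m: 0 up, 0.003 fully down; springs back; 3 N when down.
- zero_key_top (a point): centre of the top of the blue zero key, 16 x 20, standing 6 above the sloping fascia at the right-hand end of the key row seen from the robot; the key travels square to the fascia, a push straight down works it.
- menu_key (a joint): travel of the black key, middle of the row, 42 beside the blue one; not to be pressed.
- read_key (a joint): travel of the green key, left-hand end of the row, 84 from the blue one; not to be pressed.
- cuvette_rack: loose black cuvette rack, 34 x 80 x 27, left of the photometer, with a spare cuvette (45 tall) in it; origin at the centre of its underside. Bystander.
- spare_cuvette: spare clear cuvette, 12 x 12 x 45, standing in the rack, its top 48 above the desk; origin 1 above its underside. Bystander.
- amber_vial: amber vial with white cap, 22 across, 55 tall, right of the photometer; origin at the centre of its underside. Bystander.
- blue_cap_vial: white vial with blue cap, 16 across, 41 tall, right of the photometer; origin at the centre of its underside. Bystander.
Mind the look-alikes: they are no part of the job. What is shaped like the photometer but red is not meant.

How it is judged (in metres and radians):
On the way, in this order (a step that is already met when the one before it is completed fails the run):
1. the cuvette is pushed fully home while the lid is still open (z of cuvette_top in the frame of well below 0.01 m and value of joint lid above 0.6 rad), for 0.2 s.
2. the lid has clicked shut (value of joint lid below 0.025 rad), for 0.2 s.
3. the blue zero key is pressed down with the lid shut (value of joint zero_key above 0.002 m and value of joint lid below 0.025 rad), for 0.05 s.
At the end, for the whole second after the job is handed in: the cuvette is home in the well (top no more than 2 mm above its fully home height), the lid is shut under its catch (below 0.025 rad), and the zero key has been pressed with the lid shut and is up again (below 0.8 mm) (z of cuvette_top in the frame of well below 0.01 m and horizontal distance between cuvette_top and well below 0.004 m and value of joint lid below 0.025 rad and value of joint zero_key below 0.0008 m); the robot touches nothing.
It fails at once if the cuvette is lifted (its top more than 27 mm above the well's mouth) (z of cuvette_top in the frame of well above 0.027 m).
It fails at once if the lid is brought over (below 0.6 rad) while the cuvette still stands more than 4 mm proud of home (value of joint lid below 0.6 rad and z of cuvette_top in the frame of well above 0.012 m).
It fails at once if the zero key is pressed before the lid is shut (value of joint zero_key above 0.0015 m and value of joint lid above 0.05 rad).
It fails at once if the green or the black key is pressed (value of joint any of read_key, menu_key above 0.0015 m).
It fails at once if the rack, the spare cuvette or a vial is moved by more than 15 mm or tipped over (distance of any of cuvette_rack, spare_cuvette, amber_vial, blue_cap_vial from where it was at the start of the episode above 0.015 m or angle between any of cuvette_rack, spare_cuvette, amber_vial, blue_cap_vial's own z axis and vertical above 0.35 rad).
It also fails if it takes over 51 s, if anything falls off the work surface, if the arm or the gripper's body presses on something with over 40 N, if the wrist force passes 120 N, or if a joint passes its speed limit or range.

## Working session

There is one attempt and no reset: what is moved stays moved. The work goes in short steps, Python scripts to look and compute and a tool call to move; the robot and the scene stay as the last step left them, time stands still between calls to the robot, and variables do not carry over. Pictures are saved under pics/ and viewed, about 8 in all and at most 12, crops included, and the job is handed in when it is done.

Besides the shell and the picture viewer there is one more tool, called after "Emit:" as name([rows], argument=value, ...), one row to a line, values as JSON. drive_tool: Moves the arm, as the interface text tells. Its arguments: {"type":"object","properties":{"rows":{"type":"array"},"newtons":{"type":"number"}},"required":["rows"]}

```bash
mkdir -p pics
cat > h.py <<'E'
import numpy as np, cv2
from bench import monitor, optics, ticket, manip
def cap(n,f):
    c=optics.capture(n); cv2.imwrite(f'pics/{f}.png',c['img'][:,:,::-1]); np.savez(f'pics/{f}.npz',**{k:np.array(c[k]) for k in c}); return c
def ld(f): return dict(np.load(f'pics/{f}.npz'))
def ray(c,u,v):
    K=c['mtx']; d=np.array([(u-K[0,2])/K[0,0],(v-K[1,2])/K[1,1]]); s=d.copy()
    for _ in range(20): s=d/(1+float(c['k1'])*(s@s))
    R=c['view'][:3,:3]; t=c['view'][:3,3]
    return -R.T@t, R.T@np.array([s[0],s[1],1])
def onz(c,u,v,z):
    o,d=ray(c,u,v); return o+d*(z-o[2])/d[2]
def proj(c,p):
    q=c['view'][:3,:3]@np.array(p)+c['view'][:3,3]; s=q[:2]/q[2]; s=s*(1+float(c['k1'])*(s@s)); K=c['mtx']
    return np.array([K[0,0]*s[0]+K[0,2],K[1,1]*s[1]+K[1,2]])
E
python3 - <<'E'
from h import *
for n in('top','scene'):
    c=cap(n,n+'1'); print(n,c['mtx'].tolist(),c['k1'],ray(c,320,200))
print(monitor.state(),manip.finger_overhang)
a=cv2.imread('pics/top1.png'); b=cv2.imread('pics/scene1.png')
E
```

```text
top [[473.4132110748208, 0.0, 319.9475400105494], [0.0, 473.4132110748208, 205.75496254761], [0.0, 0.0, 1.0]] -0.07310743213244714 (array([0.32016263, 0.2712963 , 1.43613526]), array([ 0.19478942, -0.00304277, -0.9809157 ]))
scene [[364.8403167090273, 0.0, 315.1238893197122], [0.0, 364.8403167090273, 193.39854899575252], [0.0, 0.0, 1.0]] -0.05724174018254205 (array([ 0.14782256, -0.09962058,  0.73324975]), array([ 0.47715926,  0.42104248, -0.77171777]))
{'clock': 0.1, 'joint_positions': array([-7.98533188e+01,  5.26084595e+00,  7.05755437e+01, -3.27977342e-04,
        1.04268176e+02, -3.24873892e+00]), 'qd': array([-0.08144919, -0.08537703, -0.28156911,  0.04786095,  0.04327332,
       -0.03211103]), 'effort': array([ 2.96551450e-03, -4.60216641e+01, -4.19217539e+01, -2.22999518e-05,
        1.05669335e-02,  2.89752052e-06]), 'eef_pos': array([ 0.13895996, -0.58346534,  0.25523692]), 'eef_rot': array([-1.79895585e+02, -5.60830996e-03,  1.33953344e+01]), 'contact_force': array([ 0.24938911,  0.0948137 , -0.37980023]), 'torque': array([-0.00134855,  0.00627601, -0.0347223 ]), 'grip_width': 0.08563421412798529} 0.025
```

View pics/top1.png

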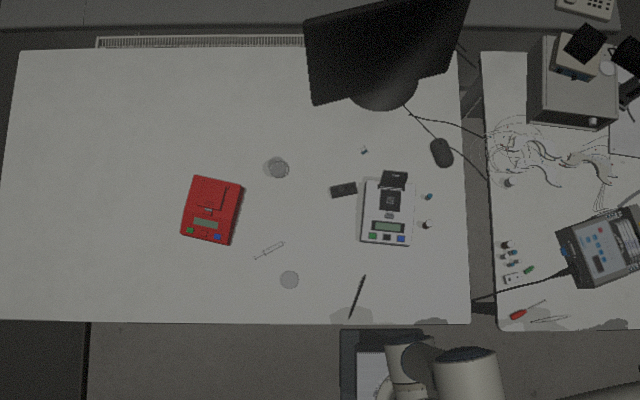

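View pics/scene1.png

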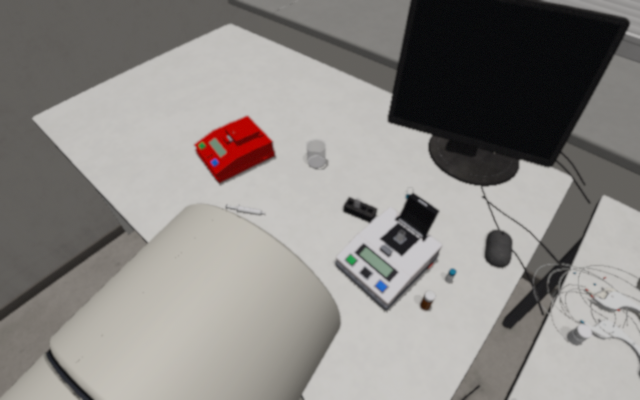

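The pictures show the white photometer at top (388,210) and scene (390,255), the rack to its left and the vials to its right. I'll crop closer.

Run:
```python
from h import *
a=cv2.imread('pics/top1.png')[160:255,325:440]; b=cv2.imread('pics/scene1.png')[180:315,325:470]
a=cv2.resize(a,None,fx=5,fy=5,interpolation=2)[:,:400*2]; b=cv2.resize(b,None,fx=4,fy=4,interpolation=2)
h=max(len(a),len(b)); p=lambda i:cv2.copyMakeBorder(i,0,h-len(i),0,0,0)
o=np.hstack([p(a),p(b)]); print(o.shape); s=1
cv2.imwrite('pics/c1a.png',a*1);cv2.imwrite('pics/c1b.png',b)
for f,z in(('top1',.055),('scene1',.055)):
    c=ld(f);im=c['img'];hsv=cv2.cvtColor(im,cv2.COLOR_RGB2HSV)
    for n,lo,hi in(('blue',(100,120,60),(125,255,255)),('green',(45,100,40),(80,255,255))):
        m=cv2.inRange(hsv,lo,hi);k,_,st,ce=cv2.connectedComponentsWithStats(m)
        for i in range(1,k):
            if st[i,4]>5 and 320<ce[i][0]<450 and 160<ce[i][1]<310: print(f,n,st[i],ce[i],onz(c,*ce[i],.045))
```

```text
(540, 1155, 3)
top1 blue [398 236   6   6  29] [400.4137931  238.24137931] [0.48200508 0.02855272 0.045     ]
top1 green [369 233   7   5  25] [372.   235.36] [0.49038069 0.11275411 0.045     ]
scene1 blue [376 281  11  10  66] [380.90909091 285.74242424] [0.48317748 0.03244014 0.045     ]
scene1 green [347 255   9   9  50] [350.7  259.54] [0.49122368 0.11696311 0.045     ]
```

View pics/c1a.png

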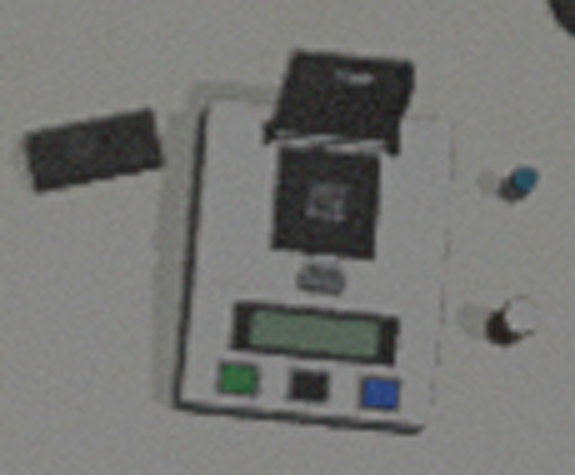

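View pics/c1b.png

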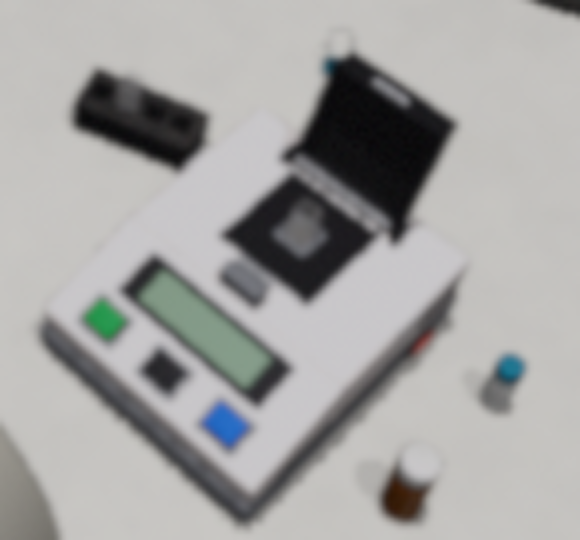

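Cuvette proud at top (390,200), lid open above it, catch at (389,215), blue key right-hand at (400,238). Next I triangulate features and fit the pose.

```bash
cat >> h.py <<'E'
def tri(c1,p1,c2,p2):
    o1,d1=ray(c1,*p1);o2,d2=ray(c2,*p2);d1=d1/np.linalg.norm(d1);d2=d2/np.linalg.norm(d2)
    s=np.linalg.lstsq(np.c_[d1,-d2],o2-o1,rcond=None)[0]; a=o1+d1*s[0];b=o2+d2*s[1]
    return (a+b)/2,np.linalg.norm(a-b)
E
python3 - <<'E'
from h import *
t=ld('top1');s=ld('scene1')
T=lambda x,y:(325+x/5-.4,160+y/5-.4); S=lambda x,y:(325+x/4-.4,180+y/4-.4)
P={'plateBL':((281,148),(297,175)),'plateBR':((381,152),(380,238)),'plateFR':((373,258),(308,302)),'plateFL':((271,250),(225,236)),
'blue':((380,393),(227,425)),'green':((238,379),(106,318)),'black':((309,386),(164,370)),'catchtop':((321,272),(246,277)),
'lidTL':((293,52),(345,58)),'lidTR':((412,62),(455,125)),'lidBR':((392,152),(397,240)),'lidBL':((266,140),(284,158)),'cuvtop':((328,193),(310,212)),'bodyFR':((422,428),(245,517)),'bluecap':((524,181),(510,368)),'white cap':((517,318),(418,462)),'spare':((85,140),(130,83))}
for k,(a,b) in P.items():
    p,e=tri(t,T(*a),s,S(*b)); print(k,(p*1000).round(1),round(e*1000,1), (onz(t,*T(*a),.064)*1000).round(1)[:2],(onz(s,*S(*b),.064)*1000).round(1)[:2])
for n,a,b in(('monL',(312,105),(392,112)),('monR',(432,75),(555,160)),('stand',(385,110),(470,185))):
    p,e=tri(t,a,s,b);print(n,p,e)
E
```

```text
plateBL [626.3  86.3  63.6] 0.2 [626.1  86.4] [626.1  86.1]
plateBR [623.5  27.7  60.9] 3.7 [624.   26.8] [619.9  28.4]
plateFR [558.6  34.8  67.9] 2.0 [559.9  33.3] [560.2  36.2]
plateFL [564.7  93.3  65.2] 1.1 [564.5  93.6] [565.9  93.3]
blue [480.8  29.8  52. ] 1.5 [479.9  31.3] [474.3  28. ]
green [488.6 113.7  54.2] 1.4 [487.9 114.3] [483.1 111. ]
black [484.5  72.   53.4] 1.9 [483.9  72.8] [478.5  69.9]
catchtop [548.9  66.8  71. ] 3.8 [551.5  64.3] [551.7  69.8]
lidTL [666.   89.5 128.2] 6.2 [685.1  77.9] [718.1 111.8]
lidTR [660.6  21.  131.1] 3.9 [679.3   6.5] [716.   36.1]
lidBR [623.7  20.4  65.6] 0.1 [624.   20.2] [624.8  20.7]
lidBL [629.4  96.5  67.7] 2.0 [630.9  95.3] [631.3  98.3]
cuvtop [595.   61.9  84.6] 0.7 [598.9  59. ] [609.5  66.8]
bodyFR [463.   -0.6  16. ] 3.7 [459.5   7.2] [440.6  -6.1]
bluecap [611.3 -63.3  40. ] 1.7 [606.8 -58.3] [594.6 -63.9]
white cap [526.1 -53.7  51.3] 0.5 [524.4 -50.9] [518.9 -54.4]
spare [632.3 204.   47.2] 5.3 [630.5 203. ] [618.2 198.1]
monL [0.86685824 0.28576232 0.13451807] 0.015201085421788238
monR [ 0.97720215 -0.09367942  0.12019076] 0.049179827808061786
stand [ 0.91912288  0.04252517 -0.02338487] 0.027635522049300237
```

Emit:
drive_tool([
  [0, [0, 0, 0], 6.33],
  [0, [0, 0, 0], 6.33],
  [0, [0, 0, 0], 6.34],
  [0, [1.95, -3.43, 0], 0],
  [0, [1.95, -3.43, 0], 0],
  [0, [1.95, -3.43, 0], 0],
  [0, [1.95, -3.43, 0], 0],
  [0, [1.95, -3.43, 0], 0],
  [0, [1.95, -3.43, 0], 0],
  [0, [1.95, -3.43, 0], 0],
], newtons=40)

```text
clock: 1.1
eef_pos: [0.2988, -0.3566, 0.2559]
eef_rot: [-180.0, 0.0, -5.6]
contact_force: [0.5, -0.2, 0.5]
grip_width: 0.0002
```

Emit:
drive_tool([
  [0, [1.95, -3.43, 0], 0],
  [0, [1.95, -3.43, 0], 0],
  [0, [1.95, -3.43, 0], 0],
  [0, [1.95, -3.43, 0], 0],
  [0, [1.95, -3.43, 0], 0],
  [0, [1.95, -3.43, 0], 0],
  [0, [1.95, -3.43, 0], 0],
  [0, [1.95, -3.43, 0], 0],
  [0, [1.95, -3.43, 0], 0],
  [0, [1.95, -3.43, 0], 0],
])

```text
clock: 2.1
eef_pos: [0.5264, -0.0342, 0.2558]
eef_rot: [180.0, 0.0, -5.6]
contact_force: [0.8, -0.7, 0.1]
grip_width: -0.0002
```

Emit:
drive_tool([
  [0, [1.95, -3.37, 0], 0],
  [0, [1.95, -3.37, 0], 0],
  [0, [1.95, -3.37, 0], 0],
  [0, [0, 0, 3], 0],
  [0, [0, 0, 3], 0],
  [0, [0, 0, 3], 0],
  [0, [0, 0, 2], 0],
  [0, [0, 0, 0.6], 0],
  [0, [0, 0, 0.4], 0],
  [0, [0, 0, 0], 0],
])

```text
clock: 3.1
eef_pos: [0.5942, 0.0591, 0.1369]
eef_rot: [-180.0, -0.0, -5.6]
contact_force: [0.2, 0.1, 0.6]
grip_width: 0.0
```

Run:
```python
from h import *
t=cap('top','top2');s=cap('scene','scene2')
p=np.array(monitor.state()['eef_pos']);print(p)
for c in(t,s): print(proj(c,p+[0,0,-.025]),proj(c,[.594,.061,.085]))
a=cv2.resize(cv2.cvtColor(t['img'],4)[140:260,330:450],None,fx=3.3,fy=3.3,interpolation=2); b=cv2.resize(cv2.cvtColor(s['img'],4)[170:310,330:450],None,fx=3.3,fy=3.3,interpolation=2)
a=cv2.copyMakeBorder(a,0,len(b)-len(a),0,0,0);cv2.imwrite('pics/c2.png',np.hstack([a,b]))
```

```text
[0.59461458 0.05912993 0.1379231 ]
[392.75370839 196.28806627] [390.6420957  198.42886926]
[405.22445686 225.72766874] [402.06991906 233.04662714]
```

View pics/c2.png

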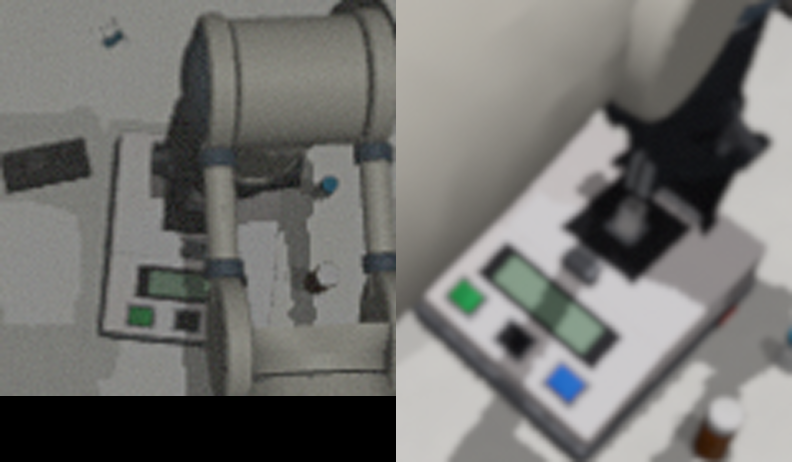

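Fingertip sits over the cuvette in the scene view (tip 404,226; cuvette top 400,234), so I'll press down in steps.

Emit:
drive_tool([
  [0, [0, -0.2, 1], 0],
  [0, [0, 0, 0.8], 0],
  [0, [0, 0, 0.4], 0],
  [0, [0, 0, 0.4], 0],
  [0, [0, 0, 0.3], 0],
  [0, [0, 0, 0], 0],
])

```text
clock: 3.8
eef_pos: [0.5941, 0.0611, 0.107]
eef_rot: [180.0, 0.0, -5.6]
contact_force: [-0.3, 0.3, 0.1]
grip_width: -0.0
```

Emit:
drive_tool([
  [0, [0, 0, 0.3], 0],
  [0, [0, 0, 0.3], 0],
  [0, [0, 0, 0.2], 0],
  [0, [0, 0, 0.1], 0],
  [0, [0, 0, 0], 0],
])

```text
clock: 4.3
eef_pos: [0.5941, 0.0611, 0.0985]
eef_rot: [180.0, 0.0, -5.6]
contact_force: [-2.1, 0.8, 4.5]
grip_width: 0.0002
```

Emit:
drive_tool([
  [0, [0, 0, 0.1], 0],
  [0, [0, 0, 0], 0],
])

```text
clock: 4.5
eef_pos: [0.5941, 0.0611, 0.0973]
eef_rot: [180.0, 0.0, -5.6]
contact_force: [-2.0, 0.2, 4.1]
grip_width: 0.0004
```

Emit:
drive_tool([
  [0, [0, 0, 0.1], 0],
  [0, [0, 0, 0], 0],
])

```text
clock: 4.7
eef_pos: [0.5941, 0.0611, 0.097]
eef_rot: [-180.0, -0.0, -5.6]
contact_force: [-4.3, -1.5, 6.9]
grip_width: -0.0002
```

Emit:
drive_tool([
  [0, [0, 0, 0.1], 0],
  [0, [0, 0, 0], 0],
  [0, [0, 0, 0], 0],
])

```text
clock: 5.0
eef_pos: [0.5941, 0.0612, 0.097]
eef_rot: [-180.0, -0.0, -5.6]
contact_force: [-6.7, -0.3, 11.7]
grip_width: -0.0002
```

Emit:
drive_tool([
  [0, [0, 0, -1], 0],
  [0, [0, 0, -4], 0],
  [0, [0, 0, -4], 0],
  [0, [0, 0, -3], 0],
  [0, [3, 0, 0], 0],
  [0, [4, 0, 0], 0],
  [0, [3.9, 0, 0], 0],
  [0, [0, 0, 0], 0],
  [0, [0, 0, 2], 0],
  [0, [0, 0, 0], 0],
])

```text
clock: 6.0
eef_pos: [0.7017, 0.0505, 0.1914]
eef_rot: [180.0, 0.3, -5.6]
contact_force: [0.1, -0.9, 0.4]
grip_width: 0.0
```

Run:
```python
from h import *
t=cap('top','top3');s=cap('scene','scene3')
p=np.array(monitor.state()['eef_pos']);print(p)
for c in(t,s): print(proj(c,p+[0,0,-.025]),proj(c,[.594,.061,.072]))
a=cv2.resize(cv2.cvtColor(t['img'],4)[140:260,330:450],None,fx=3.3,fy=3.3,interpolation=2); b=cv2.resize(cv2.cvtColor(s['img'],4)[130:270,360:480],None,fx=3.3,fy=3.3,interpolation=2)
a=cv2.copyMakeBorder(a,0,len(b)-len(a),0,0,0);cv2.imwrite('pics/c3.png',np.hstack([a,b]))
```

```text
[0.70204317 0.05060154 0.19506282]
[397.955308   154.38989672] [389.97926728 199.30299903]
[441.01335599 180.2152206 ] [401.07160155 236.45044155]
```

View pics/c3.png

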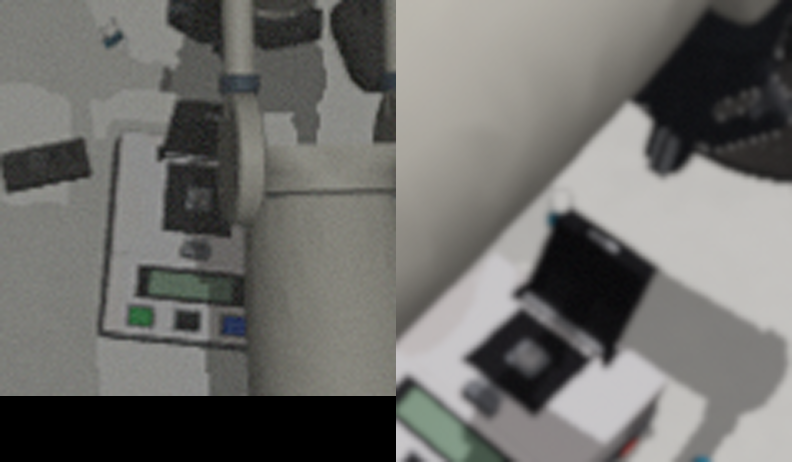

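Cuvette now looks home and the fingers are clear behind the lid (tip at scene 441,180). I go down and push forwards.

Emit:
drive_tool([
  [0, [0, 0, 2], 0],
  [0, [0, 0, 2.5], 0],
  [0, [0, 0, 2], 0],
  [0, [0, 0, 0], 0],
  [0, [-1, 0, 0], 0],
  [0, [-1, 0, 0], 0],
  [0, [-0.5, 0, 0], 0],
  [0, [-0.5, 0, 0], 0],
])

```text
clock: 6.9
eef_pos: [0.6733, 0.0535, 0.1328]
eef_rot: [-180.0, -0.2, -5.6]
contact_force: [1.4, -0.2, 1.2]
grip_width: 0.0001
```

Emit:
drive_tool([
  [0, [-0.5, 0, 0], 0],
  [0, [-0.5, 0, 0], 0],
  [0, [-0.5, 0, 0], 0],
  [0, [-0.5, 0, 0], 0],
])

```text
clock: 7.3
eef_pos: [0.6527, 0.0554, 0.1304]
eef_rot: [-180.0, -0.0, -5.6]
contact_force: [2.0, -0.8, 1.9]
grip_width: 0.0002
```

Emit:
drive_tool([
  [0, [-0.6, 0, 0], 0],
  [0, [-0.6, 0, 0], 0],
  [0, [-0.6, 0, 0], 0],
  [0, [-0.6, 0, 0], 0],
  [0, [-0.7, 0, 0], 0],
  [0, [0, 0, 0], 0],
])

```text
clock: 7.9
eef_pos: [0.6209, 0.0586, 0.13]
eef_rot: [180.0, 0.1, -5.6]
contact_force: [0.7, 0.1, -0.3]
grip_width: -0.0001
```

Emit:
drive_tool([
  [0, [-0.6, 0, 0.2], 0],
  [0, [-0.6, 0, 0.2], 0],
  [0, [-0.6, 0, 0.2], 0],
  [0, [-0.6, 0, 0.2], 0],
  [0, [-0.6, 0, 0.2], 0],
  [0, [0, 0, 0], 0],
])

```text
clock: 8.5
eef_pos: [0.5912, 0.0615, 0.1198]
eef_rot: [180.0, 0.1, -5.6]
contact_force: [-0.1, -0.4, 0.4]
grip_width: 0.0002
```

Emit:
drive_tool([
  [0, [-0.6, 0, 0.1], 0],
  [0, [-0.6, 0, 0.1], 0],
  [0, [-0.3, 0, 0.1], 0],
  [0, [0, 0, 0.2], 0],
  [0, [0, 0, 0], 0],
])

```text
clock: 9.0
eef_pos: [0.577, 0.0629, 0.1155]
eef_rot: [-180.0, 0.0, -5.6]
contact_force: [-0.8, -0.5, 1.3]
grip_width: 0.0001
```

Emit:
drive_tool([
  [0, [0, 0, 0.2], 0],
  [0, [0, 0, 0.2], 0],
  [0, [0, 0, 0.1], 0],
  [0, [0, 0, 0.1], 0],
  [0, [0, 0, 0], 0],
])

```text
clock: 9.5
eef_pos: [0.5774, 0.0628, 0.1095]
eef_rot: [-180.0, -0.0, -5.6]
contact_force: [0.2, -0.4, -0.6]
grip_width: 0.0004
```

Emit:
drive_tool([
  [0, [0, 0, 0.1], 0],
  [0, [0, 0, 0.1], 0],
  [0, [0, 0, 0], 0],
  [0, [0, 0, 0], 0],
])

```text
clock: 9.9
eef_pos: [0.5775, 0.0628, 0.1092]
eef_rot: [-180.0, -0.1, -5.6]
contact_force: [-5.7, -0.5, 10.5]
grip_width: 0.0001
```

Lid is firm at its shut height (tip 84 mm, 10 N). On to the key, with a look on the way.

Emit:
drive_tool([
  [0, [0, 0, -1.5], 0],
  [0, [0, 0, -3], 0],
  [0, [0, 0, -2], 0],
  [0, [-2.4, 1, 0], 0],
  [0, [-2.4, 1, 0], 0],
  [0, [-2.4, 1, 0], 0],
  [0, [-2.1, 1.2, 0], 0],
  [0, [0, 0, 3], 0],
  [0, [0, 0, 3], 0],
  [0, [0, 0, 1], 0],
])

```text
clock: 10.9
eef_pos: [0.4791, 0.0299, 0.0993]
eef_rot: [180.0, 0.2, -5.6]
contact_force: [0.1, 0.6, -0.5]
grip_width: -0.0002
```

Run:
```python
from h import *
t=cap('top','top4');s=cap('scene','scene4')
p=np.array(monitor.state()['eef_pos']);print(p)
for c in(t,s): print(proj(c,p+[0,0,-.025]),proj(c,[.481,.030,.052]))
a=cv2.resize(cv2.cvtColor(t['img'],4)[140:260,330:450],None,fx=3.3,fy=3.3,interpolation=2); b=cv2.resize(cv2.cvtColor(s['img'],4)[180:320,330:450],None,fx=3.3,fy=3.3,interpolation=2)
a=cv2.copyMakeBorder(a,0,len(b)-len(a),0,0,0);cv2.imwrite('pics/c4.png',np.hstack([a,b]))
```

```text
[0.47970871 0.03007779 0.10072557]
[401.72078943 237.80477982] [400.33917081 238.3056506 ]
[382.80254548 280.60910927] [381.70667749 285.64287488]
```

View pics/c4.png

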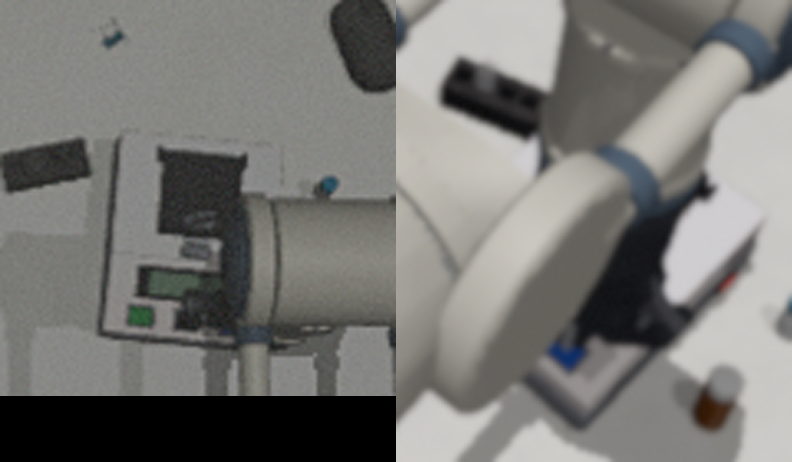

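Lid shows shut (top crop 200,190), tip over the blue key. I descend by touch.

Emit:
drive_tool([
  [0, [0, 0, 1], 0],
  [0, [0, 0, 0.7], 0],
  [0, [0, 0, 0.2], 0],
  [0, [0, 0, 0], 0],
])

```text
clock: 11.4
eef_pos: [0.4806, 0.0301, 0.0833]
eef_rot: [180.0, 0.0, -5.6]
contact_force: [-0.9, 0.5, -0.0]
grip_width: -0.0002
```

Emit:
drive_tool([
  [0, [0, 0, 0.1], 0],
  [0, [0, 0, 0.1], 0],
  [0, [0, 0, 0], 0],
])

```text
clock: 11.7
eef_pos: [0.4809, 0.0301, 0.0817]
eef_rot: [-180.0, -0.1, -5.6]
contact_force: [0.0, -0.4, 0.7]
grip_width: -0.0002
```

Emit:
drive_tool([
  [0, [0, 0, 0.1], 0],
  [0, [0, 0, 0.1], 0],
  [0, [0, 0, 0], 0],
])

```text
clock: 12.0
eef_pos: [0.4812, 0.0301, 0.0798]
eef_rot: [-180.0, -0.1, -5.6]
contact_force: [2.1, -0.3, 3.0]
grip_width: 0.0003
```

Emit:
drive_tool([
  [0, [0, 0, 0.1], 0],
  [0, [0, 0, 0], 0],
  [0, [0, 0, 0], 0],
])

```text
clock: 12.3
eef_pos: [0.481, 0.0301, 0.0787]
eef_rot: [-180.0, -0.1, -5.6]
contact_force: [2.8, 0.1, 4.2]
grip_width: -0.0005
```

Emit:
drive_tool([
  [0, [0, 0, 0.1], 0],
  [0, [0, 0, 0], 0],
  [0, [0, 0, 0], 0],
])

```text
clock: 12.6
eef_pos: [0.4811, 0.0301, 0.0785]
eef_rot: [-180.0, -0.1, -5.6]
contact_force: [1.9, 0.0, 7.8]
grip_width: 0.0002
```

Emit:
drive_tool([
  [0, [0, 0, 0.1], 0],
  [0, [0, 0, 0], 0],
  [0, [0, 0, 0], 0],
])

```text
clock: 12.9
eef_pos: [0.4813, 0.0301, 0.0783]
eef_rot: [-180.0, -0.1, -5.6]
contact_force: [-0.2, -0.5, 11.5]
grip_width: -0.0002
```

Emit:
drive_tool([
  [0, [0, 0, -0.3], 0],
  [0, [0, 0, -0.6], 0],
  [0, [0, 0, -2], 0],
  [0, [0, 0, -4], 0],
  [0, [0, 0, -4], 0],
  [0, [0, 0, -4], 0],
  [0, [-0.5, 4, 0], 0],
  [0, [-0.5, 4, 0], 0],
  [0, [-0.5, 4, 0], 0],
  [0, [-0.5, 4, 0], 0],
])

```text
clock: 13.9
eef_pos: [0.4437, -0.1281, 0.2243]
eef_rot: [-180.0, 0.2, -5.6]
contact_force: [0.9, -0.9, -0.7]
grip_width: 0.0003
```

Emit:
drive_tool([
  [0, [-0.5, 4, 0], 0],
  [0, [-0.5, 4, 0], 0],
  [0, [-0.5, 4, 0], 0],
  [0, [-0.5, 4, 0], 0],
  [0, [0, 0, 0], 0],
  [0, [0, 0, 0], 0],
])

```text
clock: 14.5
eef_pos: [0.4087, -0.2845, 0.224]
eef_rot: [-179.9, 0.2, -5.7]
contact_force: [0.7, -0.2, -0.1]
grip_width: 0.0001
```

Run:
```python
from h import *
t=cap('top','top5');s=cap('scene','scene5')
a=cv2.resize(cv2.cvtColor(t['img'],4)[140:260,330:450],None,fx=3.3,fy=3.3,interpolation=2); b=cv2.resize(cv2.cvtColor(s['img'],4)[180:320,330:450],None,fx=3.3,fy=3.3,interpolation=2)
a=cv2.copyMakeBorder(a,0,len(b)-len(a),0,0,0);cv2.imwrite('pics/c5.png',np.hstack([a,b]))
```

```text
(no output)
```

View pics/c5.png

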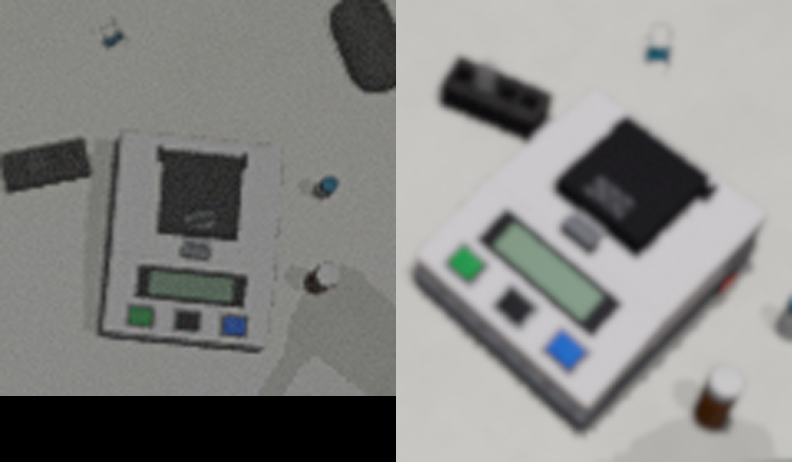

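Lid flat and shut (scene crop 635,185), blue key up (565,350), rack and vials in place, arm clear.

```bash
python3 -c "
from h import *
print(ticket.job_done())"
```

```text
the job is handed in; nothing more can be done
None
```

I took the blank and handed the job in at about 14.6 s of the 51 s allowed. The hand-in returned no verdict, so the results below rest on my own force readings and pictures.

- **Cuvette:** pushed down until it stopped firm at 11.7 N, with the fingertips 72 mm above the desk. That is the fully home height. The lid was still open.
- **Lid:** pushed over from behind and pressed down. It stopped firm at 10.5 N with the fingertips at 84 mm, against a calculated 84.5 mm when shut. The last picture shows it lying flat, though I did not feel a distinct click.
- **Zero key:** pressed through about 3 mm until it stopped firm at 11.5 N, then released. It looks up again in the last picture; its travel can't be measured that closely there. It met the fingers a few millimetres higher than the picture estimate, because the flat tips touch the back edge of the sloping key first.
- **Other objects:** the rack, spare cuvette and vials look unmoved, and I kept clear of the green and black keys. The arm ended clear of everything, with contact force near zero.

The two cameras disagreed by up to about 4 mm on some points, within what the fingertip width could absorb. No check failed.

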